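# Refit the head of a pepper mill

## Robot

A 6-joint arm with a two-finger parallel gripper is mounted at the origin on a cart in front of the work surface, level with it; the furniture and walls round the work are solid. World frame = base frame: x ahead of the robot, y to its left, z up, the work surface at z = 0. Lengths are in m, angles in rad, forces in N, time in s.
With the tool pointing down it reaches from about 0.25 to 0.85 m from the base axis. Payload 12.5 kg.
Tool frame: the origin (TCP) lies between the finger pads; the fingertips stand 14 mm ahead of it and the grasp point (between the pads) lies 5 mm behind it; z points along the fingers, y is the line along which they close (so a half turn about z gives the same grasp; the last joint's range is limited). The gripper opens to 93 mm and grips with 3 to 60 N. Pads are 15 mm wide; open, the fingers measure 128 mm over their backs; the gripper's body (75 mm by 188 mm) begins 65 mm behind the grasp point.
Start: joints at [1.122, 0.351, 1.652, -0, 1.139, -0.085], TCP at [0.196, 0.514, 0.233] pointing down, gripper open.
Joint ranges: [-2.75, 2.75], [-0.79, 2.1], [0.01, 2.65], [-1.57, 4.71], [0.07, 3.14], [-2.87, 2.87]. Speed limits (rad/s): [2.22, 2.22, 2.79, 3.14, 3.14, 3.14].

## Interface

Orientations are given as a 3x3 rotation matrix whose columns are the frame's x, y, z axes.
In Python, from cell import state, cams, workorder gives the robot as it stands. The module is installed in compiled form; this text tells all that it offers.
- The arm moves only by the tool apply_moves, never from a script. Its argument "steps" is a list of rows, each a list of 6 numbers: the shift along the tool's x, y, z in m, then the turn, a rotation vector about the tool's x, y, z in rad. In form: [[dx, dy, dz, ax, ay, az], ...]. A call has 1 to 10 rows; each row is the pose to reach, as a shift and turn from the pose commanded when the call began, along the tool's axes at that moment; what a row does not reach only later rows make up. A row lasts 1/12 s, in which the tool goes at most 41.7 mm and 7.16 degrees, less where a joint would pass 70% of its speed; a pose out of reach is approached as far as the arm can. A call with a gripper value outside its range is refused whole. "jaw" is the closure, from -1 (fully open) to 1 (shut), set as the call begins (left out, the last holds). The fingers move at their own pace and stop on an object; the grip force is fixed at half the most. Time passes only in rows, so rows that repeat a pose let the fingers close. It gives the time, the measured TCP pose, the force, the opening and the grip force at its end, in the units of the state.
- state(): the state, without advancing time (a new reading comes with each control period).
- cams.get_image(name): name is "side" or "top" or "wrist"; returns a dict with "color" (384x512x3 uint8, red, green, blue), "K" (3x3 intrinsics, pixels), "extrinsics" (4x4, takes a point from camera to world coordinates). Camera axes: x right, y down, z forward; pixel columns grow to the right and rows downward; lengths in m; the calibration is good to about 2 mm. A picture is of the moment at which its call begins. There is no depth.
- workorder.job_done(): hands the job in; it is judged then, once.
The state is a dict: "clock": time; "joint_positions": joint angles; "qvel": joint speeds; "joint_efforts": joint torques, N m; "tcp_pos": TCP position; "eef_rot": TCP orientation; "contact_force": force on the tool from outside, world axes, zero at the start; "moment": the same for the moment, N m; "grip_width": finger opening in m; "gripper_force": force on a finger pad.
Only numpy, scipy, OpenCV 4.12 (cv2) and the standard library are available. Lean on these libraries where they do the work, as an engineer would, in place of code of your own. Each camera call takes 0.05 s, during which the arm holds its last target. There are 200 camera calls.

## Task

Put the clean pepper mill back together: lift its dark wooden head out of the drinking glass and pass the square shaft down through the mill's neck ring and guide ring until the grinder's drive ring stops it. Keep it lightly pressed there and turn it until the square drops into the drive, then bring the head fully home, flush on the neck, and let go. Be gentle, the ceramic grinder chips if you lean on it; leave the mill and the glass standing where they are and the salt mill and bowl alone.

Things in the scene. Friction and masses are not known exactly. Their poses are not given: they have to be found in the camera images.
- head: dark turned-wood pepper mill head, 160 g, with a square steel shaft below; at the start upright, its flange resting on the glass's rim, shaft hanging inside. Origin: centre of the flange's flat underside, z up, x and y square to the shaft's flats. Flange 56 mm across, 8 mm thick, narrowing to a 25 mm waist 18 mm up. Below the origin a round spigot, 27 mm across, 7 mm long, bevelled, then the shaft
- knob (a point): middle of the head's grip knob, 37 mm above the head's origin; same axes. The knob is round, 32 mm across, straight sided from 12 mm below to 10 mm above this point; its top is 18 mm above
- shaft_tip (a point): centre of the shaft's flat tip, 90 mm below the head's origin; same axes. The shaft is 12 x 12 mm square; its last 4 mm taper to 7 x 7 mm at the tip
- mill: pepper mill without its head: a clear tube, empty, 0.95 kg, standing loose on the worktop, 60 mm across the foot, 110 mm high. Origin: centre of the underside, z up. On its axis, from the top: neck ring, guide ring, drive ring of the grinder. More than 20 N between head and mill, all touching points added, chips the grinder; a wedged tip spreads and adds to the push, so stay under 10 N
- neck (a point): centre of the top face of the mill's steel neck ring, 110 mm above the mill's origin; round hole 30 mm, 9 mm deep. The head is home when its flange lies flat on this face
- guide (a point): centre of the top of the steel guide ring (on three spokes inside the tube), 68 mm above the mill's origin; round hole 19 mm, 6 mm deep
- drive_nominal (a point): point on the mill's axis, 34 mm above its origin, where the top of the brass drive ring would be at middle grind; fixed to the mill, NOT to the ring. The ring has a square through hole, 13.2 x 13.2 mm, 22 mm deep. The grind setting puts its top up to 6 mm higher or lower, and the square stands at any angle: neither is measured, feel for them.
- glass: drinking glass that holds the head at the start, 53 mm across the rim, 105 mm high, 0.3 kg, loose; origin: centre of the underside, z up.
- salt_mill: bystander: the matching salt mill, complete with a pale wooden head, 60 mm across, 165 mm high. Origin: centre of the underside, z up
- bowl: bystander: gold glass bowl, 120 mm across, 72 mm high. Origin: centre of the underside, z up
- home_tip (a point): point on the mill's axis, 20 mm above its origin: where the shaft's tip is when the head is home. The drive ring above it is hard; turning it takes 0.05 N m, so it stays put under a tip pressed with 2 to 6 N but turns along with one pressed over about 10 N. Turned wrongly, the tip stops on it, 2 to 4 mm in, flange 4 mm or more high; within 6 degrees of a fit (every 90) it drops in
There are look-alikes about, which are no part of the job. Leave any blue look-alike of the head alone. Leave any orange look-alike of the glass alone.

How it is judged:
On the way:
1. the shaft has been passed through the neck ring and the guide ring: its tip is on the mill's axis (within 7 mm) below the guide ring (z of shaft_tip in the frame of mill between 0 and 0.058 m and horizontal distance between shaft_tip and mill below 0.007 m), for 0.1 s.
At the end, for the whole second after the job is handed in: the head sits flush on the mill's neck (gap under 2.5 mm, within 4 mm of its axis and 0.05 rad of its direction), with the mill and the glass upright and everything at rest (z of head in the frame of mill between 0.107 and 0.1125 m and horizontal distance between head and mill below 0.004 m and angle between the z axis of head and the z axis of mill, either way round below 0.05 rad and angle between mill's own z axis and vertical below 0.05 rad and angle between glass's own z axis and vertical below 0.1 rad and linear speed of each of head, mill below 0.02 m/s); the robot touches nothing.
It fails at once if head and mill are pressed together with more than 20 N (contact force between head and mill above 20 N).
It fails at once if the mill is pushed more than 30 mm from where it stood or tipped by more than 0.2 rad (distance of mill from where it was at the start of the episode above 0.03 m or angle between mill's own z axis and vertical above 0.2 rad).
It fails at once if the glass is shifted by more than 40 mm or knocked over (distance of glass from where it was at the start of the episode above 0.04 m or angle between glass's own z axis and vertical above 0.5 rad).
It fails at once if the salt mill or the bowl is moved by more than 20 mm (distance of any of salt_mill, bowl from where it was at the start of the episode above 0.02 m).
It also fails if it takes over 72 s, if anything falls off the work surface, if the arm or the gripper's body presses on something with over 40 N, if the wrist force passes 120 N, or if a joint passes its speed limit or range.

## Working session

There is one attempt and no reset: what is moved stays moved. The work goes in short steps, Python scripts to look and compute and a tool call to move; the robot and the scene stay as the last step left them, time stands still between calls to the robot, and variables do not carry over. Pictures are saved under pics/ and viewed, at most 10 in all, crops included, and the job is handed in when it is done.

Besides the shell and the picture viewer there is one more tool, called after "Emit:" as name(argument=value, ...) on one line, values as JSON. apply_moves: Moves the arm, as the interface text tells. Its arguments: {"type":"object","properties":{"steps":{"type":"array","items":{"type":"array","items":{"type":"number"}}},"jaw":{"type":"number"}},"required":["steps"]}

```bash
mkdir -p pics
python3 - <<'E'
from cell import state,cams
import cv2,numpy as np
for n in("top","side"):
    d=cams.get_image(n); cv2.imwrite(f"pics/{n}0.png",d["color"][:,:,::-1]); np.savez(f"{n}0.npz",**d)
    print(n,d["K"].round(1).tolist(),d["extrinsics"].round(3).tolist())
s=state(); print(s["clock"],s["tcp_pos"],s["eef_rot"],s["grip_width"],s["contact_force"])
E
```

```text
top [[473.9, 0.0, 257.7], [0.0, 473.9, 190.8], [0.0, 0.0, 1.0]] [[-0.021, -0.994, 0.112, 0.39], [-1.0, 0.018, -0.025, 0.077], [0.023, -0.112, -0.993, 1.288], [0.0, 0.0, 0.0, 1.0]]
side [[485.0, 0.0, 251.7], [0.0, 485.0, 187.3], [0.0, 0.0, 1.0]] [[0.906, -0.278, 0.319, 0.135], [-0.423, -0.588, 0.689, -0.752], [-0.004, -0.76, -0.65, 0.885], [0.0, 0.0, 0.0, 1.0]]
0.1 [0.19553879 0.51374784 0.23215909] [[-9.34551009e-01  3.55828902e-01 -4.52287241e-04]
 [ 3.55829176e-01  9.34550562e-01 -9.18476316e-04]
 [ 9.58648763e-05 -1.01929996e-03 -9.99999476e-01]] 0.09299220825270237 [ 0.20699216  0.81146693 -0.27828465]
```

View pics/top0.png

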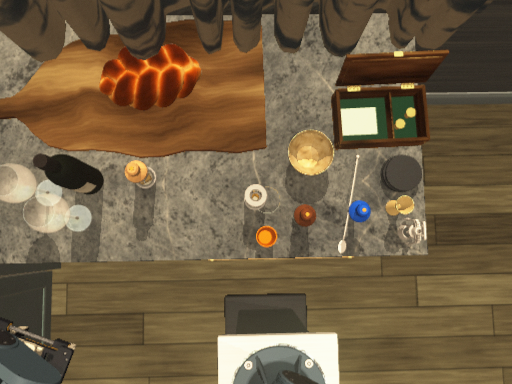

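View pics/side0.png

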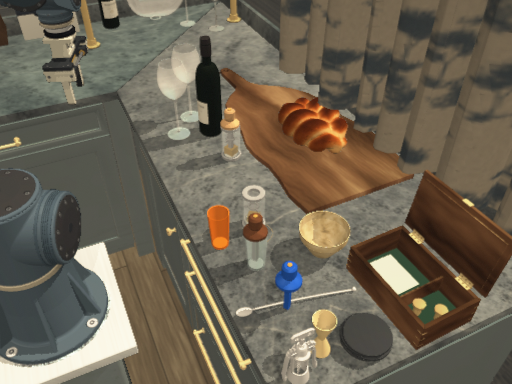

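Top: mill neck ring ~(256,195), dark head ~(305,214), orange glass (266,237), blue decoy (360,210), bowl (311,152), salt mill (140,172). Side: neck ~(254,190), head ~(256,225). I'll zoom in for accuracy.

```bash
cat > h.py <<'E'
import numpy as np,cv2
def ray(d,u,v):
    K=d["K"];E=d["extrinsics"];r=E[:3,:3]@np.linalg.solve(K,[u,v,1]);return E[:3,3],r/np.linalg.norm(r)
def atz(d,u,v,z):
    c,r=ray(d,u,v);return c+r*(z-c[2])/r[2]
def proj(d,p):
    E=d["extrinsics"];q=d["K"]@(E[:3,:3].T@(np.array(p)-E[:3,3]));return q[:2]/q[2]
E
python3 - <<'E'
import cv2,numpy as np
from h import *
t=dict(np.load("top0.npz"));s=dict(np.load("side0.npz"))
for n,d,pn,ph in(("t",t,(256,195),(305,214)),("s",s,(254,190),(256,218))):
    print(n,"neck",atz(d,*pn,.11).round(4),"headtop",atz(d,*ph,.16).round(4))
c1=cv2.resize(t["color"][170:250,230:330],(800,640)[::1],interpolation=cv2.INTER_CUBIC)[:600]
a=cv2.resize(t["color"][175:250,235:335],None,fx=4,fy=4,interpolation=cv2.INTER_CUBIC)
b=cv2.resize(s["color"][175:275,205:305],None,fx=4,fy=4,interpolation=cv2.INTER_CUBIC)
o=np.zeros((400,800,3),np.uint8);o[:300,:400]=a;o[:,400:]=b
cv2.imwrite("pics/crop1.png",o[:,:,::-1])
E
```

```text
t neck [0.5117 0.0519 0.11  ] headtop [ 0.4587 -0.0631  0.16  ]
s neck [0.5166 0.058  0.11  ] headtop [ 0.4568 -0.0789  0.16  ]
```

View pics/crop1.png

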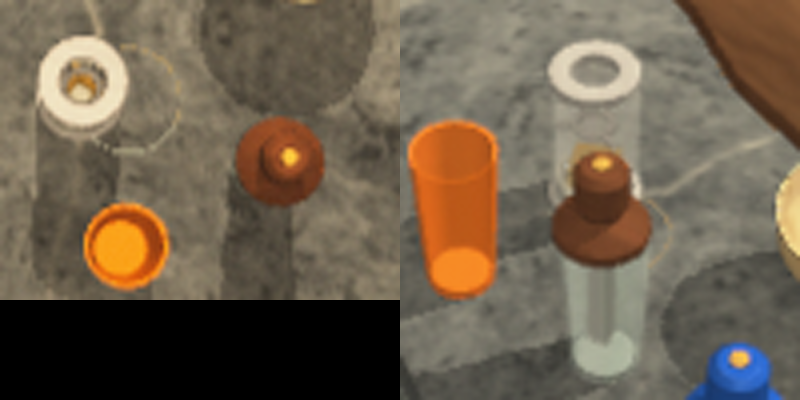

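Crop: neck ring centre is top (255.7,195.0), side (253.7,192.7); flange centre is top (305,215.4), side (255.3,232); knob top is side (255.5,216).

Run:
```python
from h import *
from cell import state
t=dict(np.load("top0.npz"));s=dict(np.load("side0.npz"))
print("neck",atz(t,255.6,194.8,.11).round(4),atz(s,253.6,192.6,.11).round(4))
print("flange",atz(t,304.9,215.3,.111).round(4),atz(s,255.2,232,.111).round(4))
print("knobtop",atz(t,306.6,214,.16).round(4),atz(s,255.4,215.6,.16).round(4))
st=state();p=np.array([.461,-.068,.26]);R=st["eef_rot"]
print("tool shift",R.T@(p-st["tcp_pos"]), np.degrees(np.arctan2(R[1,1],R[0,1])))
```

```text
neck [0.5123 0.0529 0.11  ] [0.5116 0.0497 0.11  ]
flange [ 0.4585 -0.0689  0.111 ] [ 0.4579 -0.0727  0.111 ]
knobtop [ 0.4587 -0.067   0.16  ] [ 0.4588 -0.0717  0.16  ]
tool shift [-0.45508723 -0.44924238 -0.02742664] 69.15573425844111
```

Emit:
apply_moves(steps=[[-0.28,-0.28,-0.028,0,0,1.2],[-0.28,-0.28,-0.028,0,0,1.2],[-0.28,-0.28,-0.028,0,0,1.2],[-0.28,-0.28,-0.028,0,0,1.2],[-0.28,-0.28,-0.028,0,0,1.2],[-0.28,-0.28,-0.028,0,0,1.2],[-0.28,-0.28,-0.028,0,0,1.2],[-0.28,-0.28,-0.028,0,0,1.2],[-0.28,-0.28,-0.028,0,0,1.2],[-0.28,-0.28,-0.028,0,0,1.2]], jaw=-1)

```text
clock: 0.93
tcp_pos: [0.3585, 0.1497, 0.2609]
eef_rot: [[0.001, 1.0, 0.001], [1.0, -0.001, -0.0], [-0.0, 0.001, -1.0]]
contact_force: [0.0, 0.6, -0.4]
grip_width: 0.093
gripper_force: 0.0
```

```bash
cat > go.py <<'E'
import sys
from cell import state
import numpy as np
np.set_printoptions(precision=4,suppress=True)
st=state();R=st["eef_rot"];p=np.array([float(a) for a in sys.argv[1:4]])
print("t",st["clock"],"tcp",st["tcp_pos"],"F",st["contact_force"],"M",st["moment"],"j",st["joint_positions"],"w",st["grip_width"])
print("shift",R.T@(p-st["tcp_pos"]),"ydir deg",np.degrees(np.arctan2(R[1,1],R[0,1])),"tilt",R[:2,2])
E
python3 go.py .4585 -.07 .26
```

```text
t 0.9333 tcp [0.3585 0.1497 0.2609] F [ 0.0201  0.5559 -0.3621] M [-0.0254  0.0328 -0.0269] j [ 0.2759  0.0119  1.9941 -0.0007  1.1352  0.2775] w 0.09297376182803256
shift [-0.2195  0.1003  0.0011] ydir deg -0.07837196727803172 tilt [ 0.0006 -0.0005]
```

Emit:
apply_moves(steps=[[-0.22,0.1,0,0,0,0],[-0.22,0.1,0,0,0,0],[-0.22,0.1,0,0,0,0],[-0.22,0.1,0,0,0,0],[-0.22,0.1,0,0,0,0],[-0.22,0.1,0,0,0,0],[-0.22,0.1,0,0,0,0],[-0.22,0.1,0,0,0,0]])

```text
clock: 1.6
tcp_pos: [0.4592, -0.0677, 0.2601]
eef_rot: [[-0.004, 1.0, -0.001], [1.0, 0.004, 0.0], [0.0, -0.001, -1.0]]
contact_force: [-1.7, 0.3, 0.0]
grip_width: 0.0929
gripper_force: 0.0
```

```bash
python3 go.py .4585 -.07 .142
python3 - <<'E'
from cell import cams
from h import *
d=cams.get_image("wrist"); cv2.imwrite("pics/w1.png",d["color"][:,:,::-1]); np.savez("w1.npz",**d)
print(d["extrinsics"].round(3).tolist(),d["K"][0,0])
for p in((.4585,-.07,.16),(.4585,-.07,.113),(.512,.051,.11)):print(p,proj(d,p).round(1))
E
```

```text
t 1.6 tcp [ 0.4592 -0.0677  0.2601] F [-1.6988  0.3083  0.0429] M [-0.0505  0.0721  0.0428] j [-0.2467  0.1632  1.8282  0.0001  1.1515 -0.251 ] w 0.09291532058822992
shift [-0.0024 -0.0006  0.1181] ydir deg 0.24695943789135047 tilt [-0.0012  0.0004]
[[1.0, 0.003, -0.0, 0.459], [0.003, -0.953, -0.302, 0.016], [-0.001, 0.302, -0.953, 0.412], [0.0, 0.0, 0.0, 1.0]] 337.1880928297733
(0.4585, -0.07, 0.16) [251.2 197.4]
(0.4585, -0.07, 0.113) [251.2 181. ]
(0.512, 0.051, 0.11) [316.7  38.8]
```

View pics/w1.png

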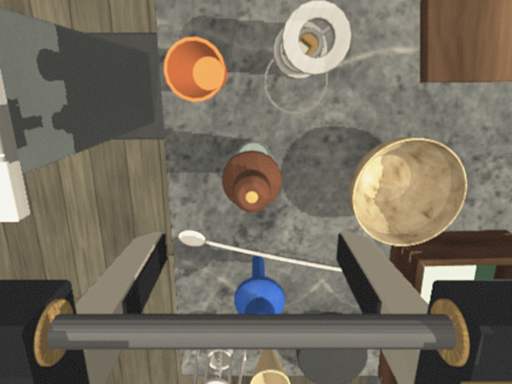

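Knob top at (251.5,197), flange (251.5,181), neck (317,38): all match the predictions. Descending.

Emit:
apply_moves(steps=[[-0.0015,-0.0003,0.04,0,0,0],[-0.0015,-0.0003,0.07,0,0,0],[-0.0015,-0.0003,0.095,0,0,0],[-0.0015,-0.0003,0.11,0,0,0],[-0.0015,-0.0003,0.12,0,0,0],[-0.0015,-0.0003,0.12,0,0,0],[-0.0015,-0.0003,0.12,0,0,0]])

```text
clock: 2.23
tcp_pos: [0.459, -0.0675, 0.1411]
eef_rot: [[-0.008, 1.0, -0.0], [1.0, 0.008, 0.0], [0.0, -0.0, -1.0]]
contact_force: [-0.4, -1.2, 0.7]
grip_width: 0.0928
gripper_force: 0.0
```

Emit:
apply_moves(steps=[[0,0,0,0,0,0],[0,0,0,0,0,0],[0,0,0,0,0,0],[0,0,0,0,0,0],[0,0,0,0,0,0],[0,0,0,0,0,0],[0,0,0,0,0,0],[0,0,0,0,0,0],[0,0,0,0,0,0],[0,0,0,0,0,0]], jaw=1)

```text
clock: 3.07
tcp_pos: [0.459, -0.0681, 0.1407]
eef_rot: [[-0.007, 1.0, 0.0], [1.0, 0.007, -0.0], [-0.0, 0.0, -1.0]]
contact_force: [0.8, -0.4, 1.0]
grip_width: 0.0315
gripper_force: 30.2
```

```bash
python3 go.py .4585 -.07 .14
```

```text
t 3.0667 tcp [ 0.459  -0.0681  0.1407] F [ 0.7584 -0.4395  0.9875] M [ 0.0036 -0.0602 -0.0242] j [-0.2477  0.326   1.9544  0.      0.8611 -0.2547] w 0.03148345149760576
shift [-0.0019 -0.0005  0.0007] ydir deg 0.3993289685221651 tilt [ 0.0001 -0.    ]
```

Emit:
apply_moves(steps=[[0,0,-0.01,0,0,0],[0,0,-0.025,0,0,0],[0,0,-0.045,0,0,0],[0,0,-0.07,0,0,0],[0,0,-0.1,0,0,0],[0,0,-0.125,0,0,0],[0,0,-0.135,0,0,0],[0,0,-0.135,0,0,0],[0,0,-0.135,0,0,0]])

```text
clock: 3.82
tcp_pos: [0.4586, -0.068, 0.275]
eef_rot: [[-0.007, 1.0, -0.0], [1.0, 0.007, 0.0], [0.0, -0.0, -1.0]]
contact_force: [-0.2, 0.8, -2.3]
grip_width: 0.0311
gripper_force: 30.0
```

Emit:
apply_moves(steps=[[0.02,0.01,0,0,0,0],[0.05,0.025,0,0,0,0],[0.08,0.035,0,0,0,0],[0.105,0.046,0,0,0,0],[0.118,0.053,0,0,0,0],[0.118,0.053,0,0,0,0],[0.118,0.053,0,0,0,0],[0.118,0.053,0,0,0,0]])

```text
clock: 4.48
tcp_pos: [0.5104, 0.0496, 0.2744]
eef_rot: [[-0.007, 1.0, -0.002], [1.0, 0.007, -0.0], [-0.0, -0.002, -1.0]]
contact_force: [-0.2, -0.5, -0.6]
grip_width: 0.0309
gripper_force: 30.0
```

```bash
python3 go.py .512 .051 .275
python3 - <<'E'
from cell import cams
from h import *
ims=[]
for n in("side","top","wrist"):
    d=cams.get_image(n); np.savez(f"{n}2.npz",**d); print(n,proj(d,(.512,.051,.11)).round(1), proj(d,(.512,.051,.235)).round(1),proj(d,(.512,.051,.145)).round(1)); ims.append(d["color"])
s=cv2.resize(ims[0][110:230,205:305],None,fx=4,fy=4,interpolation=cv2.INTER_CUBIC)
w=cv2.resize(ims[2][60:260,160:360],(400,400),interpolation=cv2.INTER_CUBIC)
o=np.zeros((480,800,3),np.uint8);o[:,:400]=s;o[:400,400:]=w;cv2.imwrite("pics/c2.png",o[:,:,::-1])
E
```

```text
t 4.4833 tcp [0.5104 0.0496 0.2744] F [-0.1677 -0.476  -0.6163] M [-0.0928  0.1086 -0.035 ] j [ 0.0063  0.2418  1.6929 -0.0003  1.2092 -0.0004] w 0.030889634759440208
shift [ 0.0013  0.0016 -0.0006] ydir deg 0.3911680705609457 tilt [-0.0024 -0.0003]
side [253.5 192.2] [253.4 150.6] [253.5 181.2]
top [256.4 194.9] [257.5 189.1] [256.7 193.4]
wrist [253.4 171.9] [254.4 222.8] [253.6 182. ]
```

View pics/c2.png

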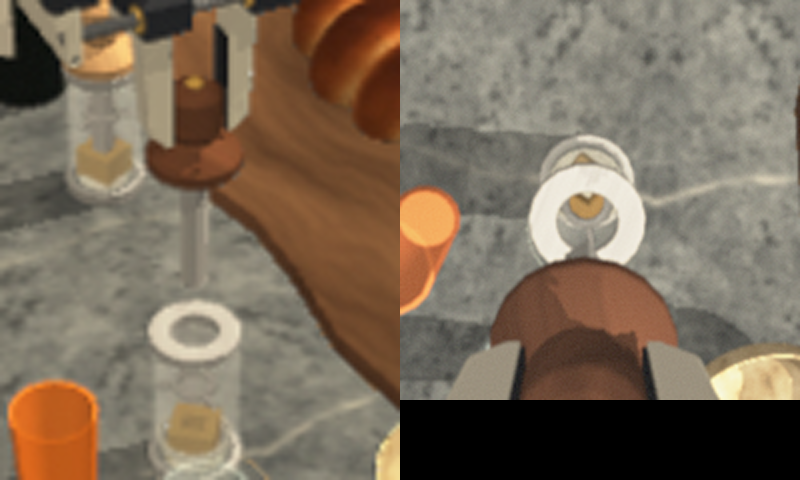

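Side crop: tip at full-frame (253.2,180.7), neck ring (253.7,192.5); the wrist view agrees. The picture-to-picture displacement head→neck says (+0.0536,+0.1215), so I'm correcting by about 2–4 mm, then lowering through the neck.

Emit:
apply_moves(steps=[[0.0037,0.002,0,0,0,0],[0.0037,0.002,0,0,0,0],[0.0037,0.002,0.01,0,0,0],[0.0037,0.002,0.02,0,0,0],[0.0037,0.002,0.03,0,0,0],[0.0037,0.002,0.04,0,0,0],[0.0037,0.002,0.05,0,0,0],[0.0037,0.002,0.06,0,0,0],[0.0037,0.002,0.06,0,0,0],[0.0037,0.002,0.06,0,0,0]])

```text
clock: 5.47
tcp_pos: [0.5129, 0.054, 0.2151]
eef_rot: [[-0.007, 1.0, -0.001], [1.0, 0.007, -0.0], [-0.0, -0.001, -1.0]]
contact_force: [0.0, -0.0, -1.7]
grip_width: 0.0314
gripper_force: 30.0
```

```bash
python3 go.py .5124 .0535 .2144
python3 - <<'E'
from cell import cams
from h import *
ims=[]
for n in("side","wrist"):
    d=cams.get_image(n); np.savez(f"{n}3.npz",**d); ims.append(d["color"])
d=dict(np.load("side3.npz"))
for z in(.11,.068,.084,.174):print(z,proj(d,(.512,.051,z)).round(1))
s=cv2.resize(ims[0][145:225,229:279],None,fx=7,fy=7,interpolation=cv2.INTER_CUBIC)
w=cv2.resize(ims[1][90:240,180:330],(450,450),interpolation=cv2.INTER_CUBIC)
o=np.zeros((560,800,3),np.uint8);o[:,:350]=s;o[:450,350:]=w;cv2.imwrite("pics/c3.png",o[:,:,::-1])
E
```

```text
t 5.4667 tcp [0.5129 0.054  0.2151] F [ 0.0334 -0.011  -1.6667] M [-0.09    0.0711 -0.0421] j [ 0.0146  0.3094  1.7577 -0.      1.0757  0.0075] w 0.03141111301537546
shift [-0.0005 -0.0005  0.0007] ydir deg 0.4055118308339384 tilt [-0.0012 -0.0001]
0.11 [253.5 192.2]
0.068 [253.5 205. ]
0.084 [253.5 200.2]
0.174 [253.5 171.7]
```

View pics/c3.png

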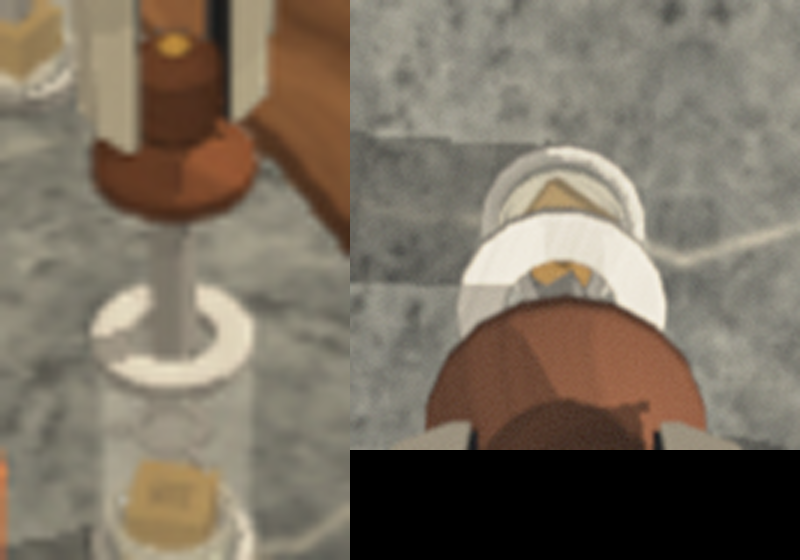

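Side crop: shaft centre column ≈ neck centre column (within 0.2 px), and the wrist view shows the flange centred over the ring. Continuing down carefully to the guide.

Emit:
apply_moves(steps=[[-0.0003,-0.0003,0.005,0,0,0],[-0.0003,-0.0003,0.01,0,0,0],[-0.0003,-0.0003,0.015,0,0,0],[-0.0003,-0.0003,0.02,0,0,0],[-0.0003,-0.0003,0.021,0,0,0],[-0.0003,-0.0003,0.022,0,0,0],[-0.0003,-0.0003,0.023,0,0,0],[-0.0003,-0.0003,0.023,0,0,0]])

```text
clock: 6.23
tcp_pos: [0.5128, 0.0537, 0.1926]
eef_rot: [[-0.007, 1.0, 0.0], [1.0, 0.007, -0.0], [-0.0, 0.0, -1.0]]
contact_force: [-0.5, -0.4, -2.0]
grip_width: 0.0315
gripper_force: 30.0
```

Emit:
apply_moves(steps=[[0,0,0.001,0,0,0],[0,0,0.002,0,0,0],[0,0,0.002,0,0,0]])

```text
clock: 6.48
tcp_pos: [0.5128, 0.0537, 0.1905]
eef_rot: [[-0.007, 1.0, -0.0], [1.0, 0.007, -0.0], [-0.0, -0.0, -1.0]]
contact_force: [0.5, -0.5, -2.0]
grip_width: 0.0311
gripper_force: 30.0
```

```bash
python3 go.py .5124 .0535 .2
```

```text
t 6.4833 tcp [0.5128 0.0537 0.1905] F [ 0.4549 -0.4615 -1.9727] M [-0.047   0.0536  0.0363] j [ 0.014   0.3389  1.7837 -0.      1.019   0.007 ] w 0.031130161318947934
shift [-0.0002 -0.0004 -0.0095] ydir deg 0.4011839767355668 tilt [-0. -0.]
```

Emit:
apply_moves(steps=[[0,0,0.001,0,0,0],[0,0,0.002,0,0,0],[0,0,0.003,0,0,0],[0,0,0.003,0,0,0]])

```text
clock: 6.82
tcp_pos: [0.5127, 0.0537, 0.1874]
eef_rot: [[-0.007, 1.0, -0.0], [1.0, 0.007, 0.0], [0.0, -0.0, -1.0]]
contact_force: [-0.2, 0.2, -1.8]
grip_width: 0.0311
gripper_force: 30.0
```

Emit:
apply_moves(steps=[[0,0,0.001,0,0,0],[0,0,0.002,0,0,0],[0,0,0.003,0,0,0],[0,0,0.003,0,0,0]])

```text
clock: 7.15
tcp_pos: [0.5127, 0.0537, 0.1844]
eef_rot: [[-0.007, 1.0, -0.0], [1.0, 0.007, -0.0], [0.0, -0.0, -1.0]]
contact_force: [-0.1, -0.6, -0.9]
grip_width: 0.0315
gripper_force: 30.0
```

Emit:
apply_moves(steps=[[0,0,0.003,0,0,0],[0,0,0.006,0,0,0],[0,0,0.009,0,0,0],[0,0,0.012,0,0,0],[0,0,0.014,0,0,0],[0,0,0.015,0,0,0],[0,0,0.015,0,0,0]])

```text
clock: 7.73
tcp_pos: [0.5127, 0.0537, 0.1694]
eef_rot: [[-0.007, 1.0, -0.0], [1.0, 0.007, -0.0], [-0.0, -0.0, -1.0]]
contact_force: [0.3, -0.9, -1.4]
grip_width: 0.0312
gripper_force: 30.0
```

Emit:
apply_moves(steps=[[0,0,0.001,0,0,0],[0,0,0.0018,0,0,0],[0,0,0.0018,0,0,0]])

```text
clock: 7.98
tcp_pos: [0.5128, 0.0537, 0.1678]
eef_rot: [[-0.007, 1.0, -0.0], [1.0, 0.007, -0.0], [-0.0, -0.0, -1.0]]
contact_force: [-0.4, 0.6, -1.8]
grip_width: 0.0313
gripper_force: 30.0
```

Emit:
apply_moves(steps=[[0,0,0.0008,0,0,0],[0,0,0.0015,0,0,0],[0,0,0.0015,0,0,0]])

```text
clock: 8.23
tcp_pos: [0.5128, 0.0537, 0.1662]
eef_rot: [[-0.007, 1.0, -0.0], [1.0, 0.007, -0.0], [-0.0, -0.0, -1.0]]
contact_force: [-0.9, 0.8, -1.9]
grip_width: 0.0309
gripper_force: 30.0
```

Emit:
apply_moves(steps=[[0,0,0.0005,0,0,0],[0,0,0.001,0,0,0],[0,0,0.001,0,0,0]])

```text
clock: 8.48
tcp_pos: [0.5128, 0.0537, 0.1652]
eef_rot: [[-0.007, 1.0, -0.0], [1.0, 0.007, -0.0], [-0.0, -0.0, -1.0]]
contact_force: [-0.5, -0.1, -2.0]
grip_width: 0.031
gripper_force: 30.0
```

Emit:
apply_moves(steps=[[0,0,0.0005,0,0,0],[0,0,0.001,0,0,0],[0,0,0.001,0,0,0]])

```text
clock: 8.73
tcp_pos: [0.5128, 0.0537, 0.1642]
eef_rot: [[-0.007, 1.0, -0.0], [1.0, 0.007, 0.0], [0.0, -0.0, -1.0]]
contact_force: [-0.3, 0.5, -2.1]
grip_width: 0.0315
gripper_force: 30.0
```

Emit:
apply_moves(steps=[[0,0,0.0005,0,0,0],[0,0,0.001,0,0,0],[0,0,0.001,0,0,0]])

```text
clock: 8.98
tcp_pos: [0.5128, 0.0537, 0.1632]
eef_rot: [[-0.007, 1.0, -0.0], [1.0, 0.007, 0.0], [0.0, -0.0, -1.0]]
contact_force: [-0.7, -0.1, -1.1]
grip_width: 0.0314
gripper_force: 30.0
```

Emit:
apply_moves(steps=[[0,0,0.0005,0,0,0],[0,0,0.001,0,0,0],[0,0,0.001,0,0,0]])

```text
clock: 9.23
tcp_pos: [0.5128, 0.0537, 0.1622]
eef_rot: [[-0.007, 1.0, -0.0], [1.0, 0.007, -0.0], [-0.0, -0.0, -1.0]]
contact_force: [-0.6, -0.1, -1.2]
grip_width: 0.0312
gripper_force: 30.0
```

Emit:
apply_moves(steps=[[0,0,0.0005,0,0,0],[0,0,0.001,0,0,0],[0,0,0.001,0,0,0]])

```text
clock: 9.48
tcp_pos: [0.5128, 0.0537, 0.1612]
eef_rot: [[-0.007, 1.0, -0.0], [1.0, 0.007, -0.0], [-0.0, -0.0, -1.0]]
contact_force: [0.7, 0.3, -2.0]
grip_width: 0.0311
gripper_force: 30.0
```

Emit:
apply_moves(steps=[[0,0,0.0005,0,0,0],[0,0,0.001,0,0,0],[0,0,0.001,0,0,0]])

```text
clock: 9.73
tcp_pos: [0.5128, 0.0537, 0.1602]
eef_rot: [[-0.007, 1.0, -0.0], [1.0, 0.007, 0.0], [0.0, -0.0, -1.0]]
contact_force: [-0.3, 0.4, -2.6]
grip_width: 0.0314
gripper_force: 30.0
```

Emit:
apply_moves(steps=[[0,0,0.0005,0,0,0],[0,0,0.001,0,0,0],[0,0,0.001,0,0,0]])

```text
clock: 9.98
tcp_pos: [0.5128, 0.0537, 0.1592]
eef_rot: [[-0.007, 1.0, -0.0], [1.0, 0.007, 0.0], [0.0, -0.0, -1.0]]
contact_force: [0.8, -1.2, -2.4]
grip_width: 0.0311
gripper_force: 30.0
```

Emit:
apply_moves(steps=[[0,0,0.0005,0,0,0],[0,0,0.001,0,0,0],[0,0,0.001,0,0,0]])

```text
clock: 10.23
tcp_pos: [0.5128, 0.0537, 0.1582]
eef_rot: [[-0.007, 1.0, -0.0], [1.0, 0.007, -0.0], [-0.0, -0.0, -1.0]]
contact_force: [0.6, 0.5, -2.0]
grip_width: 0.0312
gripper_force: 30.0
```

Emit:
apply_moves(steps=[[0,0,0.0005,0,0,0],[0,0,0.001,0,0,0],[0,0,0.001,0,0,0]])

```text
clock: 10.48
tcp_pos: [0.5128, 0.0537, 0.1573]
eef_rot: [[-0.007, 1.0, -0.0], [1.0, 0.007, -0.0], [-0.0, -0.0, -1.0]]
contact_force: [-0.6, -0.2, -2.3]
grip_width: 0.0313
gripper_force: 30.0
```

Emit:
apply_moves(steps=[[0,0,0.0005,0,0,0],[0,0,0.001,0,0,0],[0,0,0.001,0,0,0]])

```text
clock: 10.73
tcp_pos: [0.5128, 0.0537, 0.1562]
eef_rot: [[-0.007, 1.0, -0.0], [1.0, 0.007, 0.0], [0.0, -0.0, -1.0]]
contact_force: [0.2, -0.3, -2.2]
grip_width: 0.0309
gripper_force: 30.0
```

Emit:
apply_moves(steps=[[0,0,0.0005,0,0,0],[0,0,0.001,0,0,0],[0,0,0.001,0,0,0]])

```text
clock: 10.98
tcp_pos: [0.5128, 0.0537, 0.1554]
eef_rot: [[-0.007, 1.0, -0.0], [1.0, 0.007, 0.0], [0.0, -0.0, -1.0]]
contact_force: [-0.2, -0.1, -0.5]
grip_width: 0.0314
gripper_force: 30.0
```

Emit:
apply_moves(steps=[[0,0,0.0005,0,0,0],[0,0,0.001,0,0,0],[0,0,0.001,0,0,0]])

```text
clock: 11.23
tcp_pos: [0.5129, 0.0537, 0.1547]
eef_rot: [[-0.007, 1.0, 0.0], [1.0, 0.007, -0.0], [-0.0, 0.0, -1.0]]
contact_force: [-0.9, 0.3, 4.6]
grip_width: 0.031
gripper_force: 30.0
```

Contact at tip z≈30 mm (ring found), push ~6.5 N. I'll ease slightly and start turning.

Emit:
apply_moves(steps=[[0,0,-0.0003,0,0,0],[0,0.0001,-0.0003,0,0,0.04],[0,0.0001,-0.0003,0,0,0.08],[0,0.0002,-0.0003,0,0,0.12],[0,0.0002,-0.0003,0,0,0.16],[0,0.0003,-0.0003,0,0,0.2],[0,0.0003,-0.0003,0,0,0.2]])

```text
clock: 11.82
tcp_pos: [0.5129, 0.0538, 0.1547]
eef_rot: [[0.194, 0.981, -0.0], [0.981, -0.194, 0.0], [0.0, -0.0, -1.0]]
contact_force: [-2.1, 0.1, 4.3]
grip_width: 0.0314
gripper_force: 30.0
```

```bash
python3 go.py .5128 .0537 .1547
```

```text
t 11.8167 tcp [0.5129 0.0538 0.1547] F [-2.1352  0.1192  4.3229] M [0.0022 0.797  0.0623] j [0.0141 0.3884 1.8143 0.0001 0.9394 0.2087] w 0.03143665753587887
shift [-0.0001 -0.0001  0.    ] ydir deg -11.157183363910361 tilt [-0.0004  0.0001]
```

Emit:
apply_moves(steps=[[0,0,-0.0005,0,0,0],[0,0,-0.0005,0,0,0],[0,0.0001,-0.0005,0,0,0.04],[0,0.0001,-0.0005,0,0,0.08],[0,0.0002,-0.0005,0,0,0.12],[0,0.0002,-0.0005,0,0,0.16],[0,0.0003,-0.0005,0,0,0.2],[0,0.0003,-0.0005,0,0,0.2]])

```text
clock: 12.48
tcp_pos: [0.5132, 0.0537, 0.1551]
eef_rot: [[0.384, 0.923, -0.0], [0.923, -0.384, 0.0], [-0.0, -0.0, -1.0]]
contact_force: [-3.0, 0.9, 3.5]
grip_width: 0.0313
gripper_force: 30.0
```

```bash
python3 go.py .5128 .0537 .1547
```

```text
t 12.4833 tcp [0.5132 0.0537 0.1551] F [-3.0433  0.9494  3.545 ] M [0.2395 0.8399 0.016 ] j [0.0139 0.3884 1.8132 0.0002 0.9405 0.4078] w 0.031328472807724286
shift [-0.0002 -0.0004  0.0004] ydir deg -22.57322434244044 tilt [-0.0005  0.0002]
```

Emit:
apply_moves(steps=[[-0.0002,-0.0007,-0.0003,0,0,0],[-0.0002,-0.0007,-0.0003,0,0,0],[-0.0002,-0.0007,-0.0003,0,0,0.04],[-0.0002,-0.0007,-0.0003,0,0,0.08],[-0.0002,-0.0007,-0.0003,0,0,0.12],[-0.0002,-0.0007,-0.0003,0,0,0.16],[-0.0002,-0.0007,-0.0003,0,0,0.2],[-0.0002,-0.0007,-0.0003,0,0,0.2]])

```text
clock: 13.15
tcp_pos: [0.5128, 0.0536, 0.1554]
eef_rot: [[0.559, 0.829, 0.0], [0.829, -0.559, -0.0], [0.0, 0.0, -1.0]]
contact_force: [-0.0, 0.4, 0.3]
grip_width: 0.031
gripper_force: 30.0
```

```bash
python3 go.py .5128 .0537 .1547
```

```text
t 13.15 tcp [0.5128 0.0536 0.1554] F [-0.0199  0.3698  0.3454] M [ 0.0514  0.302  -0.0249] j [ 0.014   0.3868  1.8146 -0.0001  0.9397  0.6077] w 0.030997139171142073
shift [ 0.     -0.0001  0.0007] ydir deg -34.01610218131425 tilt [ 0.0005 -0.0001]
```

Emit:
apply_moves(steps=[[0,0,0.0002,0,0,0.03],[0,0,0.0002,0,0,0.06],[0,0,0.0002,0,0,0.09],[0,0,0.0002,0,0,0.12],[0,0,0.0002,0,0,0.15],[0,0,0.0002,0,0,0.18],[0,0,0.0002,0,0,0.18]])

```text
clock: 13.73
tcp_pos: [0.5128, 0.0537, 0.1552]
eef_rot: [[0.698, 0.716, 0.0], [0.716, -0.698, -0.0], [0.0, 0.0, -1.0]]
contact_force: [0.5, 0.5, -0.5]
grip_width: 0.0311
gripper_force: 30.0
```

```bash
python3 go.py .5128 .0537 .1547
```

```text
t 13.7333 tcp [0.5128 0.0537 0.1552] F [ 0.5181  0.5414 -0.4713] M [ 0.0433  0.2263 -0.0335] j [ 0.014   0.3871  1.8148 -0.0001  0.9393  0.7863] w 0.031145019580088692
shift [ 0.     -0.      0.0005] ydir deg -44.245847208116935 tilt [ 0.0004 -0.0001]
```

Emit:
apply_moves(steps=[[0,0,0.0004,0,0,0],[0,0,0.0004,0,0,0.03],[0,0,0.0004,0,0,0.06],[0,0,0.0004,0,0,0.09],[0,0,0.0004,0,0,0.12],[0,0,0.0004,0,0,0.15],[0,0,0.0004,0,0,0.15]])

```text
clock: 14.32
tcp_pos: [0.5128, 0.0537, 0.1548]
eef_rot: [[0.797, 0.604, 0.0], [0.604, -0.797, -0.0], [0.0, 0.0, -1.0]]
contact_force: [-0.1, -1.3, -0.8]
grip_width: 0.0312
gripper_force: 30.0
```

```bash
python3 go.py .5128 .0537 .1547
```

```text
t 14.3167 tcp [0.5128 0.0537 0.1548] F [-0.0676 -1.2856 -0.8269] M [-0.0815  0.1577 -0.0127] j [ 0.014   0.3877  1.8151 -0.0001  0.9385  0.9365] w 0.031218511262562417
shift [ 0.     -0.      0.0001] ydir deg -52.85148856562418 tilt [ 0.0003 -0.0001]
```

Emit:
apply_moves(steps=[[0,0,0.0005,0,0,0],[0,0,0.0005,0,0,0.03],[0,0,0.0005,0,0,0.06],[0,0,0.0005,0,0,0.09],[0,0,0.0005,0,0,0.12],[0,0,0.0005,0,0,0.12]])

```text
clock: 14.82
tcp_pos: [0.5127, 0.0537, 0.1542]
eef_rot: [[0.864, 0.504, -0.0], [0.504, -0.864, -0.0], [-0.0, 0.0, -1.0]]
contact_force: [0.2, 0.4, -1.7]
grip_width: 0.0313
gripper_force: 30.0
```

```bash
python3 go.py .5128 .0537 .1547
```

```text
t 14.8167 tcp [0.5127 0.0537 0.1542] F [ 0.1649  0.4045 -1.6759] M [-0.1538  0.0969  0.0241] j [ 0.014   0.3885  1.8156 -0.0001  0.9374  1.0566] w 0.03125457051506915
shift [ 0.0001  0.     -0.0005] ydir deg -59.7319635841061 tilt [-0.     -0.0001]
```

Contact has gone at a lower height than before; probing down.

Emit:
apply_moves(steps=[[0,0,0.0004,0,0,0],[0,0,0.0008,0,0,0],[0,0,0.0008,0,0,0]])

```text
clock: 15.07
tcp_pos: [0.5127, 0.0537, 0.1534]
eef_rot: [[0.863, 0.505, -0.0], [0.505, -0.863, -0.0], [-0.0, 0.0, -1.0]]
contact_force: [0.1, -0.7, -1.0]
grip_width: 0.0311
gripper_force: 30.0
```

```bash
python3 go.py .5128 .0537 .1547
```

```text
t 15.0667 tcp [0.5127 0.0537 0.1534] F [ 0.1381 -0.6551 -1.0103] M [-0.1243  0.0446 -0.0011] j [ 0.014   0.3896  1.8163 -0.0002  0.9357  1.0558] w 0.03114864066429473
shift [ 0.0001  0.     -0.0013] ydir deg -59.685910044162945 tilt [-0.     -0.0001]
```

Emit:
apply_moves(steps=[[0,0,0.0004,0,0,0],[0,0,0.0008,0,0,0],[0,0,0.0008,0,0,0]])

```text
clock: 15.32
tcp_pos: [0.5127, 0.0537, 0.1527]
eef_rot: [[0.864, 0.504, 0.0], [0.504, -0.864, -0.0], [0.0, 0.0, -1.0]]
contact_force: [0.9, -0.8, -2.0]
grip_width: 0.0312
gripper_force: 30.0
```

Emit:
apply_moves(steps=[[0,0,0.0004,0,0,0],[0,0,0.0006,0,0,0],[0,0,0.0006,0,0,0]])

```text
clock: 15.57
tcp_pos: [0.5127, 0.0537, 0.1521]
eef_rot: [[0.864, 0.504, 0.0], [0.504, -0.864, -0.0], [0.0, 0.0, -1.0]]
contact_force: [-0.6, -0.4, -1.0]
grip_width: 0.0312
gripper_force: 30.0
```

Emit:
apply_moves(steps=[[0,0,0.0004,0,0,0],[0,0,0.0008,0,0,0],[0,0,0.0008,0,0,0]])

```text
clock: 15.82
tcp_pos: [0.5127, 0.0537, 0.1513]
eef_rot: [[0.864, 0.504, 0.0], [0.504, -0.864, -0.0], [-0.0, 0.0, -1.0]]
contact_force: [0.6, -1.8, 0.1]
grip_width: 0.0308
gripper_force: 30.0
```

Emit:
apply_moves(steps=[[0,0,0.0004,0,0,0],[0,0,0.0006,0,0,0],[0,0,0.0006,0,0,0]])

```text
clock: 16.07
tcp_pos: [0.5127, 0.0537, 0.1507]
eef_rot: [[0.864, 0.504, 0.0], [0.504, -0.864, -0.0], [0.0, 0.0, -1.0]]
contact_force: [1.1, -0.3, 0.0]
grip_width: 0.0315
gripper_force: 30.0
```

Emit:
apply_moves(steps=[[0,0,0.0004,0,0,0],[0,0,0.0007,0,0,0],[0,0,0.0007,0,0,0]])

```text
clock: 16.32
tcp_pos: [0.5127, 0.0537, 0.15]
eef_rot: [[0.864, 0.504, 0.0], [0.504, -0.864, -0.0], [-0.0, 0.0, -1.0]]
contact_force: [0.4, -0.5, -0.2]
grip_width: 0.0314
gripper_force: 30.0
```

```bash
python3 go.py .5128 .0537 .1547
```

```text
t 16.3167 tcp [0.5127 0.0537 0.15  ] F [ 0.419  -0.5414 -0.1641] M [-0.2932  0.112  -0.0607] j [ 0.0141  0.3946  1.8189 -0.      0.9281  1.057 ] w 0.03139931364809806
shift [ 0.0001  0.0001 -0.0047] ydir deg -59.75525067188502 tilt [ 0. -0.]
```

Emit:
apply_moves(steps=[[0,0,0.0004,0,0,0],[0,0,0.0008,0,0,0],[0,0,0.0008,0,0,0]])

```text
clock: 16.57
tcp_pos: [0.5127, 0.0537, 0.1492]
eef_rot: [[0.864, 0.504, 0.0], [0.504, -0.864, -0.0], [0.0, 0.0, -1.0]]
contact_force: [0.7, 0.1, -0.1]
grip_width: 0.0312
gripper_force: 30.0
```

Emit:
apply_moves(steps=[[0,0,0.0004,0,0,0],[0,0,0.0008,0,0,0],[0,0,0.0008,0,0,0]])

```text
clock: 16.82
tcp_pos: [0.5127, 0.0537, 0.1484]
eef_rot: [[0.864, 0.504, 0.0], [0.504, -0.864, -0.0], [0.0, 0.0, -1.0]]
contact_force: [1.6, -0.9, 0.2]
grip_width: 0.0311
gripper_force: 30.0
```

Emit:
apply_moves(steps=[[0,0,0.0004,0,0,0],[0,0,0.0008,0,0,0],[0,0,0.0008,0,0,0]])

```text
clock: 17.07
tcp_pos: [0.5127, 0.0537, 0.1476]
eef_rot: [[0.864, 0.504, -0.0], [0.504, -0.864, -0.0], [-0.0, -0.0, -1.0]]
contact_force: [-0.0, -1.2, 1.2]
grip_width: 0.0311
gripper_force: 30.0
```

Emit:
apply_moves(steps=[[0,0,0.0004,0,0,0],[0,0,0.0008,0,0,0],[0,0,0.0008,0,0,0]])

```text
clock: 17.32
tcp_pos: [0.5127, 0.0537, 0.1468]
eef_rot: [[0.864, 0.504, 0.0], [0.504, -0.864, -0.0], [0.0, 0.0, -1.0]]
contact_force: [0.3, -0.8, 2.7]
grip_width: 0.0314
gripper_force: 30.0
```

Emit:
apply_moves(steps=[[-0.0001,0.0002,0,0,0,0.02],[-0.0002,0.0004,0,0,0,0.05],[-0.0002,0.0004,0,0,0,0.05],[-0.0002,0.0004,0,0,0,0.05]])

```text
clock: 17.65
tcp_pos: [0.5125, 0.0533, 0.1466]
eef_rot: [[0.888, 0.46, -0.001], [0.46, -0.888, 0.0], [-0.001, -0.0, -1.0]]
contact_force: [0.3, 0.0, -2.0]
grip_width: 0.0308
gripper_force: 30.0
```

```bash
python3 go.py .5128 .0537 .1547
```

```text
t 17.65 tcp [0.5125 0.0533 0.1466] F [ 0.3044  0.0336 -2.0181] M [-0.0893  0.0156 -0.0323] j [0.0132 0.3995 1.8217 0.0002 0.921  1.106 ] w 0.03080129440929104
shift [ 0.0005 -0.0002 -0.0081] ydir deg -62.61560732038272 tilt [-0.0007  0.0001]
```

Forces relieved. Continue home.

Emit:
apply_moves(steps=[[0,0,0.0004,0,0,0],[0,0,0.0007,0,0,0],[0,0,0.0007,0,0,0]])

```text
clock: 17.9
tcp_pos: [0.5126, 0.0533, 0.146]
eef_rot: [[0.888, 0.46, -0.0], [0.46, -0.888, 0.0], [-0.0, -0.0, -1.0]]
contact_force: [0.3, 0.3, -1.0]
grip_width: 0.0313
gripper_force: 30.0
```

Emit:
apply_moves(steps=[[0,0,0.0003,0,0,0],[0,0,0.0005,0,0,0],[0,0,0.0005,0,0,0]])

```text
clock: 18.15
tcp_pos: [0.5127, 0.0533, 0.1456]
eef_rot: [[0.888, 0.46, -0.0], [0.46, -0.888, 0.0], [-0.0, -0.0, -1.0]]
contact_force: [-0.4, 0.1, -2.2]
grip_width: 0.0317
gripper_force: 30.0
```

```bash
python3 go.py .5128 .0537 .1547
```

```text
t 18.15 tcp [0.5127 0.0533 0.1456] F [-0.3668  0.0692 -2.2087] M [-0.0237  0.081   0.0237] j [0.0132 0.4011 1.8223 0.     0.9184 1.1061] w 0.03170375869330765
shift [ 0.0003 -0.0003 -0.0091] ydir deg -62.62075256027099 tilt [-0.0002  0.    ]
```

Emit:
apply_moves(steps=[[0,0,0.0003,0,0,0],[0,0,0.0005,0,0,0],[0,0,0.0005,0,0,0]])

```text
clock: 18.4
tcp_pos: [0.5128, 0.0533, 0.1455]
eef_rot: [[0.888, 0.46, 0.0], [0.46, -0.888, 0.0], [0.0, 0.0, -1.0]]
contact_force: [-1.4, -0.7, 4.6]
grip_width: 0.0313
gripper_force: 30.0
```

```bash
python3 go.py .5128 .0537 .1547
```

```text
t 18.4 tcp [0.5128 0.0533 0.1455] F [-1.416  -0.6597  4.5905] M [0.0373 0.5284 0.0228] j [0.0132 0.4012 1.8224 0.     0.9177 1.1062] w 0.03128914459290503
shift [ 0.0002 -0.0004 -0.0092] ydir deg -62.62275200388902 tilt [0.0003 0.    ]
```

Stop at TCP z≈0.1455, as predicted for home (0.1457). Easing and releasing.

Emit:
apply_moves(steps=[[0,0,-0.0003,0,0,0],[0,0,-0.0003,0,0,0]])

```text
clock: 18.57
tcp_pos: [0.5128, 0.0533, 0.1455]
eef_rot: [[0.888, 0.46, 0.0], [0.46, -0.888, 0.0], [0.0, 0.0, -1.0]]
contact_force: [-1.5, -0.4, 1.7]
grip_width: 0.0311
gripper_force: 30.0
```

Emit:
apply_moves(steps=[[0,0,0,0,0,0],[0,0,0,0,0,0],[0,0,0,0,0,0],[0,0,0,0,0,0],[0,0,0,0,0,0],[0,0,0,0,0,0],[0,0,0,0,0,0],[0,0,0,0,0,0]], jaw=-1)

```text
clock: 19.23
tcp_pos: [0.5127, 0.0533, 0.1454]
eef_rot: [[0.888, 0.46, -0.0], [0.46, -0.888, -0.0], [-0.0, 0.0, -1.0]]
contact_force: [-0.4, -0.9, 0.7]
grip_width: 0.0799
gripper_force: 0.0
```

Emit:
apply_moves(steps=[[0,0,-0.01,0,0,0],[0,0,-0.03,0,0,0],[0,0,-0.06,0,0,0],[0,0,-0.09,0,0,0],[0,0,-0.12,0,0,0],[0,0,-0.15,0,0,0],[0,0,-0.15,0,0,0]])

```text
clock: 19.82
tcp_pos: [0.5145, 0.0533, 0.3019]
eef_rot: [[0.888, 0.46, 0.009], [0.46, -0.888, 0.0], [0.008, 0.004, -1.0]]
contact_force: [0.7, -0.3, 0.7]
grip_width: 0.0931
gripper_force: 0.0
```

```bash
python3 go.py .5128 .0537 .1547
python3 - <<'E'
from cell import cams
from h import *
d=cams.get_image("side"); w=cams.get_image("wrist")["color"]
print(proj(d,(.512,.051,.11)))
o=np.zeros((520,800,3),np.uint8);o[:,:400]=cv2.resize(d["color"][150:280,205:305],None,fx=4,fy=4,interpolation=cv2.INTER_CUBIC);o[:400,400:]=cv2.resize(w[60:260,160:360],(400,400))
cv2.imwrite("pics/c4.png",o[:,:,::-1])
E
```

```text
t 19.8167 tcp [0.5145 0.0533 0.3019] F [ 0.7109 -0.3183  0.674 ] M [-0.0753  0.0955 -0.0005] j [0.0132 0.2208 1.6511 0.     1.2605 1.1062] w 0.09306377654775712
shift [-0.0026 -0.0017  0.1472] ydir deg -62.62204836761751 tilt [0.0092 0.0002]
[253.51220993 192.24917731]
```

View pics/c4.png

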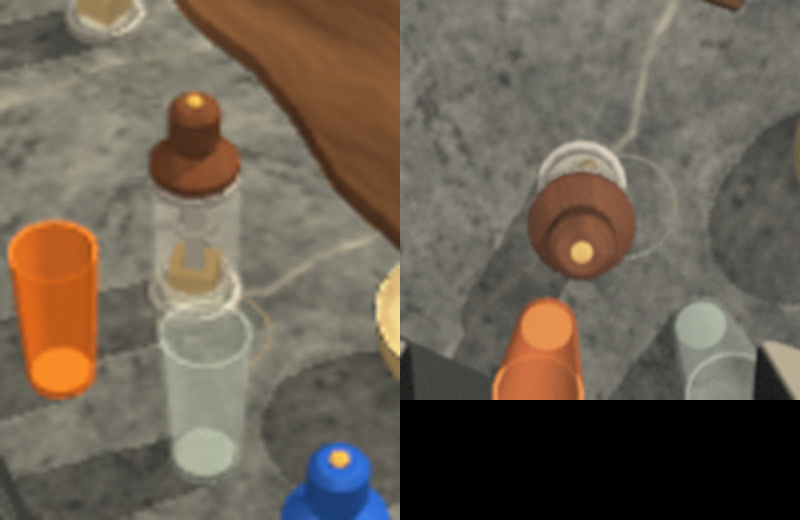

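The head sits flush on the mill (flange centre about (253.7,191) in the full frame). The mill and glass stand upright, and the gripper is clear. Handing in.

```bash
python3 -c "
from cell import workorder
print(workorder.job_done())"
```

```text
the job is handed in; nothing more can be done
None
```

The pepper mill is back together: the square dropped into the drive, the head sits flush on the neck, the gripper has let go, the mill and glass are still standing, and the job is handed in (no verdict was returned).

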